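# Put the table condiments back in their trays

## Task

Tidy the condiments away: the two spice jars belong in the larger wooden tray, one in each bay, the two dropper bottles in the smaller wooden tray, one in each bay, and the shaker in the middle of the round white dish. Set each one down upright on the floor of its place without ever tipping it over, and leave the drinking glass and the kitchen timer standing where they are.

Things in the scene. Friction and masses are not known exactly. Their poses are not given: they have to be found in the camera images.
- jar_a: glass spice jar with a broad flat red screw cap: 45 mm across, 106 mm tall, round, body 42 mm across below the cap (the cap is the top 20 mm). It stands upright; origin at the centre of its underside, z up its axis. Its label is brown. It and jar_b are of one kind (the much larger red-capped storage jar on the melamine tray at the back is none of them and stays).
- jar_b: glass spice jar with a broad flat red screw cap: 45 mm across, 106 mm tall, round, body 42 mm across below the cap (the cap is the top 20 mm). It stands upright; origin at the centre of its underside, z up its axis. Its label is green. It and jar_a are of one kind.
- mill: table shaker, a waisted glass body with a domed grey top, half filled with white: about 44 mm across, 90 mm tall, round. It stands upright; origin at the centre of its underside, z up its axis (its foot is a little uneven: it may lean by 0.05 rad).
- dropper_a: small brown dropper bottle with a slim black rubber bulb on top: body 33 mm across, round and upright-sided up to 62 mm, then narrowing to a 24 mm collar and a 13 mm bulb; 102 mm tall in all. It stands upright; origin at the centre of its underside, z up its axis. Exactly like dropper_b.
- dropper_b: small brown dropper bottle with a slim black rubber bulb on top: body 33 mm across, round and upright-sided up to 62 mm, then narrowing to a 24 mm collar and a 13 mm bulb; 102 mm tall in all. It stands upright; origin at the centre of its underside, z up its axis. Exactly like dropper_a.
- wide_tray: the larger of two low light-wood trays: 76 x 148 mm, 28 mm high, walls 5 mm, with one crosswise divider that makes two square bays, each 66 mm (x) by about 66 mm (y) inside, centred at y = +35.75 mm and y = -35.75 mm. Its upper rim is 28 mm above the worktop. The inner floor is 5 mm above the origin. Origin at the centre of its underside, z up, y along its long side. Fixed to the worktop.
- narrow_tray: the smaller of two low light-wood trays: 64 x 119 mm, 28 mm high, walls 5 mm, with one crosswise divider that makes two bays, each 54 mm (x) by about 52 mm (y) inside, centred at y = +28.5 mm and y = -28.5 mm. Its upper rim is 28 mm above the worktop. The inner floor is 5 mm above the origin. Origin at the centre of its underside, z up, y along its long side. Fixed to the worktop.
- round_dish: round white ceramic dish, 84 mm across the rim, 24 mm high, 4 mm wall, flat inner floor 5 mm above the origin, about 68 mm across inside. Origin at the centre of its underside, z up. Fixed to the worktop.
- glass: empty clear drinking glass, 83 mm across the rim, 94 mm tall, standing among the things; a bystander, not to be moved. Origin at the centre of its underside, z up.
- timer: white domed wind-up kitchen timer, 63 mm across, 52 mm tall, near the left end of the worktop; a bystander, not to be moved. Origin at the centre of its underside, z up.
There are look-alikes about, which are no part of the job. Several things have the shape of the round_dish; the one meant has the colours described above.

How it is judged:
At the end, for the whole second after the job is handed in: A jar in each wide bay and a dropper bottle in each narrow bay (within 15 and 14 mm of bay centre in x and y), shaker within 15 mm of the dish centre; all at most 10 mm above the tray's or dish's origin, upright (0.15 rad), released, at rest. Glass and timer upright, within 30 mm of their start (((x of jar_a in the frame of wide_tray between -0.015 and 0.015 m and y of jar_a in the frame of wide_tray between 0.02075 and 0.05075 m and z of jar_a in the frame of wide_tray between 0.001 and 0.01 m and x of jar_b in the frame of wide_tray between -0.015 and 0.015 m and y of jar_b in the frame of wide_tray between -0.05075 and -0.02075 m and z of jar_b in the frame of wide_tray between 0.001 and 0.01 m) or (x of jar_b in the frame of wide_tray between -0.015 and 0.015 m and y of jar_b in the frame of wide_tray between 0.02075 and 0.05075 m and z of jar_b in the frame of wide_tray between 0.001 and 0.01 m and x of jar_a in the frame of wide_tray between -0.015 and 0.015 m and y of jar_a in the frame of wide_tray between -0.05075 and -0.02075 m and z of jar_a in the frame of wide_tray between 0.001 and 0.01 m)) and ((x of dropper_a in the frame of narrow_tray between -0.014 and 0.014 m and y of dropper_a in the frame of narrow_tray between 0.0145 and 0.0425 m and z of dropper_a in the frame of narrow_tray between 0.001 and 0.01 m and x of dropper_b in the frame of narrow_tray between -0.014 and 0.014 m and y of dropper_b in the frame of narrow_tray between -0.0425 and -0.0145 m and z of dropper_b in the frame of narrow_tray between 0.001 and 0.01 m) or (x of dropper_b in the frame of narrow_tray between -0.014 and 0.014 m and y of dropper_b in the frame of narrow_tray between 0.0145 and 0.0425 m and z of dropper_b in the frame of narrow_tray between 0.001 and 0.01 m and x of dropper_a in the frame of narrow_tray between -0.014 and 0.014 m and y of dropper_a in the frame of narrow_tray between -0.0425 and -0.0145 m and z of dropper_a in the frame of narrow_tray between 0.001 and 0.01 m)) and horizontal distance between mill and round_dish below 0.015 m and z of mill in the frame of round_dish between 0.001 and 0.01 m and angle between each of jar_a, jar_b, mill, dropper_a, dropper_b, glass, timer's own z axis and vertical below 0.15 rad and linear speed of each of jar_a, jar_b, mill, dropper_a, dropper_b below 0.03 m/s and angular speed of each of jar_a, jar_b, mill, dropper_a, dropper_b below 0.3 rad/s and distance of each of glass, timer from where it was at the start of the episode below 0.03 m); the robot touches nothing.
It fails at once if a condiment is tipped over (tilted more than 0.8 rad) (angle between any of jar_a, jar_b, mill, dropper_a, dropper_b's own z axis and vertical above 0.8 rad).
It fails at once if the glass or the timer is tipped over or pushed more than 30 mm (angle between any of glass, timer's own z axis and vertical above 0.6 rad or distance of any of glass, timer from where it was at the start of the episode above 0.03 m).
It also fails if it takes over 120 s, if anything falls off the work surface, if the arm or the gripper's body presses on something with over 40 N, if the wrist force passes 120 N, or if a joint passes its speed limit or range.

## Robot

A 6-joint arm with a two-finger parallel gripper is mounted at the origin on a cart in front of the work surface, level with it; the furniture and walls round the work are solid. World frame = base frame: x ahead of the robot, y to its left, z up, the work surface at z = 0. Lengths are in m, angles in rad, forces in N, time in s.
With the tool pointing down it reaches from about 0.375 to 0.9 m from the base axis. Payload 3.1 kg.
Tool frame: the origin (TCP) lies at the centre of the arm's flange, where the gripper is bolted on; the fingertips stand robot.tip_extent ahead of it and the grasp point (between the pads) lies 164 mm ahead of it (robot.tip_extent is the distance from the TCP to the fingertips, in m); z points along the fingers, y is the line along which they close (so a half turn about z gives the same grasp; the last joint's range is limited). The gripper opens to 87 mm and grips with 3 to 60 N. Pads are 19 mm wide; open, the fingers measure 117 mm over their backs; the gripper's body (75 mm by 190 mm) begins 51 mm behind the grasp point.
Start: joints at [-1.494, 0.527, 1.433, -0, 1.181, -0.178], TCP at [0.158, -0.605, 0.405] pointing down, gripper open.
Joint ranges: [-3.08, 3.08], [-0.75, 2.2], [0.22, 2.44], [-1.43, 4.57], [0, 2.65], [-2.85, 2.85]. Speed limits (rad/s): [2.79, 2.79, 3.14, 3.14, 3.14, 3.14].

## Interface

Orientations are given as a unit quaternion [x, y, z, w].
In Python, from rig import get_obs, camera, hand_in, cut_out, robot gives the robot as it stands.
- The arm moves only by the tool step_arm, never from a script. Its argument "rows" is a list of rows, each a list of 6 numbers: the shift along the world's x, y, z in m, then the turn, a rotation vector about the world's x, y, z in degrees. A call has 1 to 12 rows; each row shifts and turns the commanded pose from where the row before left it; what a row does not reach is not made up. A row lasts 1/8 s, in which the tool goes at most 62.5 mm and 10.7 degrees, less where a joint would pass 70% of its speed; a pose out of reach is approached as far as the arm can. A call is refused whole if a number of a shift passes 0.0625 or a number of a turn 10.7, either way. A call with a gripper value outside its range is refused whole. "jaw" is the finger opening in m, from 0 to 0.087, set as the call begins (left out, the last holds). The fingers move at their own pace and stop on an object; "squeeze" is the grip in N (left out, the last holds). Time passes only in rows, so rows that do not move let the fingers close. It gives the time, the measured TCP pose, the force, the opening and the grip force at its end, in the units of the state.
- get_obs(): the state, without advancing time (a new reading comes with each control period).
- camera(name): name is "scene" or "top"; returns a dict with "pixels" (480x640x3 uint8, blue, green, red), "depth" (480x640 float32, m along the optical axis (not along the pixel's ray), 0 where there is no reading), "fov_y" (degrees; the focal length in pixels is half the picture's height over the tangent of half this angle, whatever the lens; pixels are square), "cx", "cy" (the principal point, pixels), "k1" (the pictures are not rectified: a ray, as slopes to the right and down, at radius r is drawn at 1 + k1 r^2 times it, then the intrinsics apply), "extrinsics" (4x4, takes a point from camera to world coordinates). Camera axes: x right, y up, looking along -z (the intrinsics and any distortion apply to the point x, -y, -z); pixel columns grow to the right and rows downward; lengths in m; the calibration is good to about 2 mm. A picture is of the moment at which its call begins.
- hand_in(): hands the job in; it is judged then, once.
Trained networks look in the newest picture that a camera, given by its name, has taken for a name from the list of things; names that differ only in an ending like _2 or _b are one class to them, and where a whole thing is asked for, a point or a joint stands for the part that bears it (a point fixed in the world has none). Each returns a list of dicts, best first, with "confidence" (0 to 1); they miss things now and then, are a little off and sometimes report something else, mostly with a low value. They report only what shows in the picture. A call takes as long as a camera call. They do not tell look-alikes from the thing itself.
- cut_out(label, camera): "region" (480x640 bool, what is visible of it) and "extent" ([centre column, centre row, width, height] in pixels, round what is visible of it).
The state is a dict: "time": time; "q": joint angles; "joint_velocities": joint speeds; "joint_torque": joint torques, N m; "position": TCP position; "tool_rot": TCP orientation; "ft_force": force on the tool from outside, world axes, zero at the start; "moment": the same for the moment, N m; "grip_width": finger opening in m; "grip_force": force on a finger pad.
Only numpy, scipy, OpenCV 4.12 (cv2) and the standard library are available. Lean on these libraries where they do the work, as an engineer would, in place of code of your own. Each camera call takes 0.05 s, during which the arm holds its last target. There are 200 camera calls.

## Working session

There is one attempt and no reset: what is moved stays moved. The work goes in short steps, Python scripts to look and compute and a tool call to move; the robot and the scene stay as the last step left them, time stands still between calls to the robot, and variables do not carry over. Pictures are saved under pics/ and viewed, at most 14 in all, crops included, and the job is handed in when it is done.

Besides the shell and the picture viewer there is one more tool, called after "Request:" as a command line: name --pt "numbers of a row" for each row, then --argument value for the rest. step_arm: Moves the arm, as the interface text tells. Its arguments: {"type":"object","properties":{"rows":{"type":"array"},"jaw":{"type":"number"},"squeeze":{"type":"number"}},"required":["rows"]}

```bash
mkdir -p pics; cat > h.py <<'E'
import numpy as np, cv2
from rig import get_obs, camera, hand_in, cut_out, robot
def K(c):
    f=240/np.tan(np.radians(c["fov_y"])/2)
    return f
def cloud(c):
    f=K(c); v,u=np.mgrid[0:480,0:640].astype(float)
    xd=(u-c["cx"])/f; yd=(v-c["cy"])/f
    x,y=xd.copy(),yd.copy()
    for _ in range(10):
        s=1+c["k1"]*(x*x+y*y); x=xd/s; y=yd/s
    d=c["depth"]; P=np.stack([x*d,-y*d,-d,np.ones_like(d)],-1)@np.array(c["extrinsics"]).T
    P=P[...,:3]; P[d<=0]=np.nan
    return P
def proj(c,p):
    q=np.linalg.inv(np.array(c["extrinsics"]))@np.append(p,1); x=q[0]/-q[2]; y=-q[1]/-q[2]
    s=1+c["k1"]*(x*x+y*y); f=K(c); return c["cx"]+f*x*s, c["cy"]+f*y*s
E
python3 - <<'E'
from h import *
print(robot.tip_extent)
for n in("top","scene"):
    c=camera(n); cv2.imwrite(f"pics/{n}0.png",c["pixels"]); P=cloud(c)
    print(n,np.array(c["extrinsics"]).round(3).tolist(),c["fov_y"],c["k1"])
    for l in("jar_a","mill","dropper_a","wide_tray","narrow_tray","round_dish","glass","timer"):
        for r in cut_out(l,n):
            q=P[r["region"]]; q=q[~np.isnan(q[:,0])]
            if len(q): 
                t=q[q[:,2]>np.percentile(q[:,2],90)-.006]
                print(l,round(r["confidence"],2),np.round(r["extent"]).astype(int),"med",np.median(q,0).round(3),"mid",((np.percentile(q,2,0)+np.percentile(q,98,0))/2).round(3),"top",((t.min(0)+t.max(0))/2).round(3),(t.max(0)-t.min(0)).round(3))
            else: print(l,round(r["confidence"],2),r["extent"],'nodepth')
E
```

```text
0.1822
top [[-0.493, 0.677, -0.546, -0.534], [-0.87, -0.396, 0.294, 0.405], [-0.017, 0.62, 0.784, 1.494], [0.0, 0.0, 0.0, 1.0]] 50.713600507266975 -0.10958727947008758
jar_a 0.82 [241 290  17  29] med [0.38  0.193 0.069] mid [0.414 0.183 0.055] top [0.391 0.191 0.109] [0.042 0.041 0.011]
mill 0.55 [242 268  12  21] med [0.466 0.152 0.06 ] mid [0.473 0.151 0.05 ] top [0.447 0.157 0.095] [0.081 0.039 0.026]
dropper_a 0.72 [371 232  12  20] med [ 0.378 -0.318  0.053] mid [ 0.379 -0.321  0.053] top [ 0.384 -0.322  0.088] [0.013 0.014 0.025]
dropper_a 0.51 [204 312  15  17] med [0.378 0.337 0.048] mid [0.394 0.335 0.048] top [0.382 0.337 0.089] [0.017 0.023 0.027]
dropper_a 0.3 [285 273  19  40] med [0.38 0.04 0.05] mid [0.386 0.039 0.048] top [0.322 0.041 0.169] [0.21  0.073 0.178]
wide_tray 0.68 [206 290  54  40] med [0.494 0.292 0.01 ] mid [0.487 0.292 0.017] top [0.462 0.291 0.06 ] [0.138 0.151 0.074]
wide_tray 0.2 [276 255  33  31] med [0.5   0.015 0.01 ] mid [0.487 0.012 0.014] top [0.485 0.012 0.027] [0.085 0.123 0.014]
narrow_tray 0.89 [278 254  34  31] med [0.502 0.013 0.01 ] mid
[... 1802 characters left out ...]
mid [0.483 0.011 0.017] top [0.482 0.012 0.029] [0.08  0.127 0.013]
round_dish 0.89 [313 245  29  27] med [ 0.53  -0.142  0.011] mid [ 0.529 -0.133  0.015] top [ 0.529 -0.135  0.025] [0.084 0.089 0.012]
round_dish 0.67 [345 218  22  23] med [ 0.477 -0.283  0.01 ] mid [ 0.476 -0.272  0.015] top [ 0.475 -0.271  0.026] [0.073 0.089 0.014]
glass 0.93 [340 280  28  46] med [0.384 0.034 0.061] mid [0.385 0.029 0.053] top [0.384 0.03  0.091] [0.081 0.087 0.015]
timer 0.69 [203 375  27  25] med [0.612 0.419 0.043] mid [0.616 0.414 0.033] top [0.62  0.411 0.054] [0.05  0.047 0.014]
timer 0.59 [273 356  50  57] med [0.487 0.296 0.009] mid [0.484 0.294 0.016] top [0.485 0.293 0.031] [0.083 0.156 0.018]
```

View pics/top0.png

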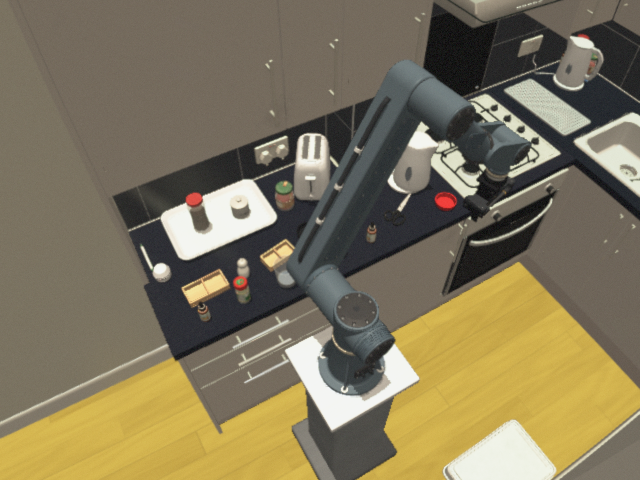

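View pics/scene0.png

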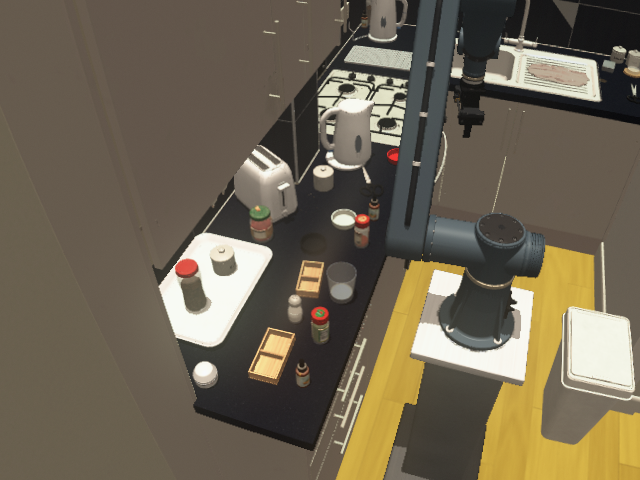

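The scene picture (320,325) and (362,231) shows red-capped jars, with the storage jar at (190,285) and a green-lidded jar at (261,224). The droppers are at (303,374) and (374,208), with a brown bottle far back at (364,15). The shaker is at (295,308), and pot-like things are at (222,260) and (323,178). There are three dishes: white at (344,218), black at (313,243) and red at (395,156). The wide tray is at (273,355), the narrow tray at (310,280), the glass at (341,282) and the timer at (205,374).

```bash
python3 - <<'E'
from h import *
c=camera("scene"); im=c["pixels"][150:400,180:430]
cv2.imwrite("pics/crop1.png",cv2.resize(im,(600,600),interpolation=cv2.INTER_CUBIC))
ct=camera("top")
for n,cc in(("scene",c),("top",ct)):
    P=cloud(cc)
    for nm,p in(("wide",(.485,.293)),("narrow",(.484,.012)),("dish",(.476,-.272))):
        m=(np.hypot(P[...,0]-p[0],P[...,1]-p[1])<.1)&(P[...,2]>.017)&(P[...,2]<.034)&(np.abs(P[...,0]-p[0])<.052)
        q=P[m]; 
        if len(q)<15: continue
        print(n,nm,len(q),cv2.minAreaRect((q[:,:2]*1000).astype(np.float32)))
    for nm,p,zl,zh,r in(("jarR",(.39,-.19),.1,.112,.03),("jarL",(.389,.193),.1,.112,.03),("mill",(.474,.152),.072,.1,.03),("dropR",(.386,-.32),.07,.11,.02),("dropL",(.382,.338),.07,.11,.02),("glass",(.385,.03),.085,.1,.05),("dropRb",(.386,-.32),.01,.06,.03),("dropLb",(.382,.338),.01,.06,.03),("millb",(.474,.152),.01,.06,.03),("black",(.53,-.13),.015,.03,.06)):
        m=(np.hypot(P[...,0]-p[0],P[...,1]-p[1])<r)&(P[...,2]>zl)&(P[...,2]<zh)
        q=P[m]
        if len(q)>5: print(n,nm,len(q),((np.percentile(q,3,0)+np.percentile(q,97,0))/2).round(4),(q.max(0)-q.min(0)).round(3))
s=get_obs(); print(s["position"],s["tool_rot"],s["q"],s["grip_width"])
E
```

```text
scene wide 576 ((485.7368469238281, 294.2288818359375), (79.0859375, 154.5814208984375), 2.2790539264678955)
scene narrow 335 ((484.7724914550781, 9.885406494140625), (64.14236450195312, 126.80036163330078), 11.87674617767334)
scene dish 131 ((472.80010986328125, -271.9841613769531), (80.69835662841797, 90.92631530761719), 25.074199676513672)
scene jarR 120 [ 0.3907 -0.1907  0.106 ] [0.044 0.047 0.012]
scene jarL 189 [0.3887 0.1941 0.1064] [0.041 0.043 0.012]
scene mill 126 [0.4732 0.1529 0.0826] [0.033 0.037 0.024]
scene dropR 52 [ 0.3873 -0.321   0.0877] [0.023 0.028 0.036]
scene dropL 81 [0.3833 0.3398 0.0858] [0.022 0.02  0.033]
scene glass 182 [0.3852 0.0281 0.0915] [0.082 0.09  0.015]
scene dropRb 121 [ 0.3864 -0.3159  0.0362] [0.035 0.026 0.048]
scene dropLb 171 [0.3825 0.3434 0.0355] [0.034 0.033 0.05 ]
scene millb 196 [0.4731 0.159  0.0353] [0.039 0.035 0.049]
scene black 186 [ 0.5291 -0.1335  0.0218] [0.086 0.088 0.015]
top wide 330 ((487.274658203125, 291.5254821777344), (84.18211364746094, 151.32545471191406), 2.624838352203369)
top narrow 161 ((487.9696044921875, 9.978675842285156), (71.44133758544922, 121.51273345947266), 12.282519340515137)
top jarL 110 [0.3908 0.192  0.1068] [0.048 0.041 0.01 ]
top mill 70 [0.4735 0.1509 0.0824] [0.032 0.033 0.024]
top dropR 38 [ 0.3851 -0.3218  0.0859] [0.024 0.025 0.031]
top dropL 48 [0.3854 0.3369 0.0874] [0.018 0.023 0.034]
top glass 65 [0.3854 0.0352 0.0917] [0.085 0.073 0.014]
top dropRb 86 [ 0.3816 -0.3207  0.035 ] [0.036 0.032 0.05 ]
top dropLb 90 [0.3791 0.3369 0.0364] [0.03  0.034 0.049]
top millb 84 [0.4678 0.1522 0.0362] [0.035 0.037 0.048]
top black 45 [ 0.5472 -0.1219  0.0224] [0.058 0.061 0.014]
[ 0.15757631 -0.60479383  0.40478721] [9.91894187e-01 1.27066598e-01 2.65246473e-06 3.34513075e-05] [-1.49447069e+00  5.27454211e-01  1.43266663e+00  9.41940246e-06
  1.18140527e+00 -1.78500025e-01] 0.08685464350594364
```

View pics/crop1.png

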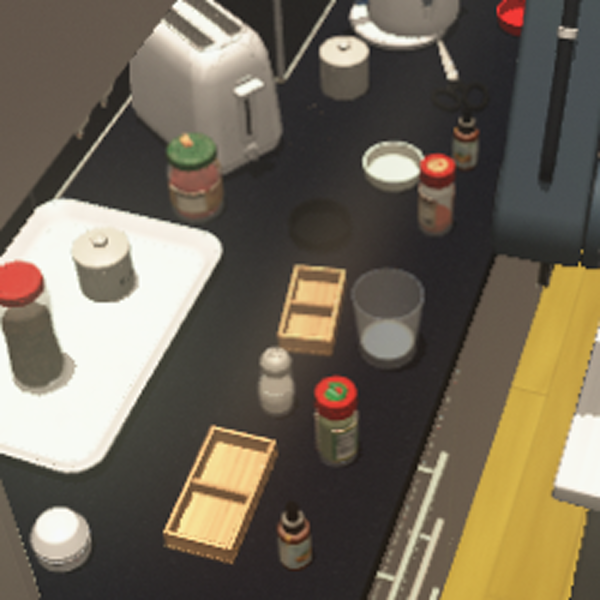

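Crop: green-label jar (336,420), brown/white-label jar (436,195), droppers at (293,540) and (465,140), shaker (276,380), and the white dish (393,165), with the black one (320,222) ruled out. The targets are chosen. I'll do the right dropper first, closing along the tray's 12° axis.

Request:
step_arm --pt "0.023 0.028 -0.0035 0 0 9.7" --pt "0.023 0.028 -0.0035 0 0 9.7" --pt "0.023 0.028 -0.0035 0 0 9.7" --pt "0.023 0.028 -0.0035 0 0 9.7" --pt "0.023 0.028 -0.0035 0 0 9.7" --pt "0.023 0.028 -0.0035 0 0 9.7" --pt "0.023 0.028 -0.0035 0 0 9.7" --pt "0.023 0.028 -0.0035 0 0 9.7" --pt "0.023 0.028 -0.0035 0 0 9.7" --pt "0.021 0.031 -0.0035 0 0 0" --pt "0 0 0 0 0 0" --pt "0 0 0 0 0 0" --jaw 0.06 --squeeze 12

```text
time: 2.5
position: [0.3857, -0.3222, 0.37]
tool_rot: [0.63, 0.777, -0.0, 0.001]
ft_force: [-1.3, 0.1, 0.8]
grip_width: 0.0599
grip_force: 0.0
```

Request:
step_arm --pt "0 0 -0.03 0 0 0" --pt "0 0 -0.03 0 0 0" --pt "0 0 -0.03 0 0 0" --pt "0 0 -0.03 0 0 0" --pt "0 0 -0.02 0 0 0" --pt "0 0 -0.011 0 0 0" --pt "0 0 0 0 0 0" --pt "0 0 0 0 0 0"

```text
time: 3.5
position: [0.3857, -0.3223, 0.2194]
tool_rot: [0.63, 0.776, -0.0, 0.001]
ft_force: [0.4, 0.5, -0.6]
grip_width: 0.0597
grip_force: 0.0
```

Request:
step_arm --pt "0 0 0 0 0 0" --pt "0 0 0 0 0 0" --pt "0 0 0 0 0 0" --pt "0 0 0 0 0 0" --pt "0 0 0 0 0 0" --pt "0 0 0 0 0 0" --jaw 0.02

```text
time: 4.25
position: [0.3856, -0.3218, 0.2189]
tool_rot: [0.63, 0.777, -0.0, 0.0]
ft_force: [-0.8, 0.8, 2.3]
grip_width: 0.0321
grip_force: 12.0
```

Request:
step_arm --pt "0 0 -0.0 0 0 0" --pt "0 0 0.02 0 0 0" --pt "0 0 0.03 0 0 0" --pt "0 0 0.03 0 0 0" --pt "0 0 0.03 0 0 0" --pt "0 0 0.03 0 0 0" --pt "0 0 0.01 0 0 0"

```text
time: 5.12
position: [0.3857, -0.3219, 0.37]
tool_rot: [0.63, 0.777, -0.0, 0.001]
ft_force: [-0.0, -0.2, -1.1]
grip_width: 0.0324
grip_force: 12.0
```

Request:
step_arm --pt "0.006 0.014 0 0 0 0" --pt "0.01 0.03 0 0 0 0" --pt "0.01 0.03 0 0 0 0" --pt "0.01 0.03 0 0 0 0" --pt "0.01 0.03 0 0 0 0" --pt "0.01 0.03 0 0 0 0" --pt "0.01 0.03 0 0 0 0" --pt "0.01 0.03 0 0 0 0" --pt "0.01 0.03 0 0 0 0" --pt "0.01 0.03 0 0 0 0" --pt "0.01 0.02 0 0 0 0" --pt "0 0 0 0 0 0"

```text
time: 6.62
position: [0.4912, -0.0158, 0.3671]
tool_rot: [0.629, 0.778, -0.001, -0.002]
ft_force: [-0.1, -0.1, -0.7]
grip_width: 0.032
grip_force: 12.0
```

```bash
python3 - <<'E'
from h import *
im=[]
for n,(u,v) in(("scene",(310,270)),("top",(290,245))):
    c=camera(n); im.append(cv2.resize(c["pixels"][v-50:v+50,u-40:u+40],(400,500),interpolation=cv2.INTER_CUBIC))
    P=cloud(c)
    for nm,p in(("narrow",(.486,.010)),("dish",(.476,-.272))):
        m=(np.hypot(P[...,0]-p[0],P[...,1]-p[1])<.08)&(P[...,2]>.017)&(P[...,2]<.034)&(np.abs(P[...,0]-p[0])<.052)
        q=P[m]
        if len(q)>15: print(n,nm,len(q),cv2.minAreaRect((q[:,:2]*1000).astype(np.float32)))
cv2.imwrite("pics/c2.png",np.hstack(im))
E
```

```text
scene narrow 329 ((484.6670837402344, 9.399932861328125), (64.37696838378906, 126.77303314208984), 11.395764350891113)
scene dish 111 ((474.8047790527344, -272.6151428222656), (75.79851531982422, 88.7225570678711), 6.097979545593262)
top narrow 71 ((491.5706481933594, -22.22679901123047), (67.7461929321289, 58.499454498291016), 10.44489860534668)
top dish 81 ((475.14501953125, -275.6828308105469), (82.63996887207031, 77.04273986816406), 30.1345157623291)
```

View pics/c2.png

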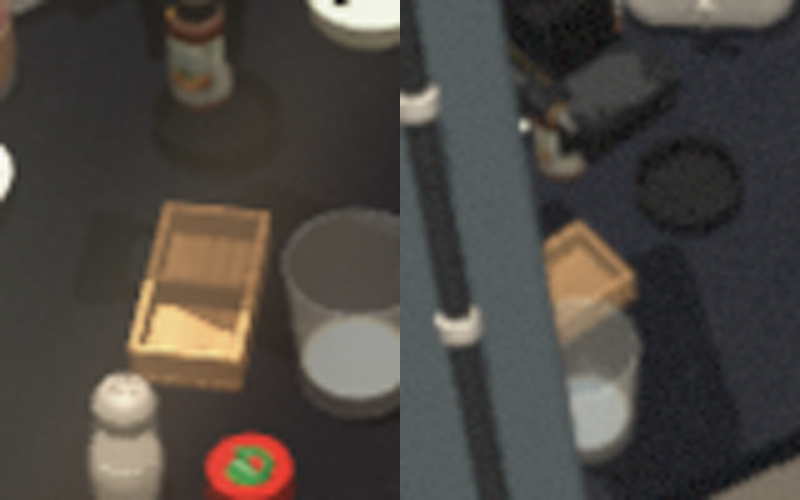

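The held dropper hangs upright above the tray (left half at (200,60)). The tray's bays are empty. I'm lowering it.

Request:
step_arm --pt "0 0 -0.02 0 0 0" --pt "0 0 -0.03 0 0 0" --pt "0 0 -0.03 0 0 0" --pt "0 0 -0.03 0 0 0" --pt "0 0 -0.02 0 0 0" --pt "0 0 0 0 0 0" --pt "0 0 0 0 0 0"

```text
time: 7.6
position: [0.4916, -0.0183, 0.2391]
tool_rot: [0.63, 0.776, 0.0, 0.0]
ft_force: [0.9, 0.6, -0.1]
grip_width: 0.0323
grip_force: 12.0
```

Request:
step_arm --pt "0 0 -0.007 0 0 0" --pt "0 0 -0.005 0 0 0" --pt "0 0 -0.002 0 0 0" --pt "0 0 0 0 0 0"

```text
time: 8.1
position: [0.4915, -0.0177, 0.2246]
tool_rot: [0.63, 0.777, -0.0, -0.0]
ft_force: [-0.3, 0.1, -1.0]
grip_width: 0.0323
grip_force: 12.0
```

Request:
step_arm --pt "0 0 -0.0015 0 0 0" --pt "0 0 0 0 0 0" --pt "0 0 0 0 0 0"

```text
time: 8.48
position: [0.4915, -0.0178, 0.2237]
tool_rot: [0.63, 0.777, -0.0, 0.0]
ft_force: [-1.3, -0.4, 5.7]
grip_width: 0.032
grip_force: 12.0
```

Request:
step_arm --pt "0 0 0 0 0 0" --pt "0 0 0 0 0 0" --pt "0 0 0 0 0 0" --pt "0 0 0.015 0 0 0" --pt "0 0 0.03 0 0 0" --pt "0 0 0.03 0 0 0" --pt "0 0 0.03 0 0 0" --pt "0 0 0.03 0 0 0" --pt "0 0 0.012 0 0 0" --jaw 0.052

```text
time: 9.6
position: [0.4917, -0.0178, 0.3726]
tool_rot: [0.63, 0.777, 0.001, 0.002]
ft_force: [0.1, -0.1, -0.3]
grip_width: 0.0516
grip_force: 0.0
```

Request:
step_arm --pt "-0.009 0.0297 0 0 0 0" --pt "-0.009 0.0297 0 0 0 0" --pt "-0.009 0.0297 0 0 0 0" --pt "-0.009 0.0297 0 0 0 0" --pt "-0.009 0.0297 0 0 0 0" --pt "-0.009 0.0297 0 0 0 0" --pt "-0.009 0.0297 0 0 0 0" --pt "-0.009 0.0297 0 0 0 0" --pt "-0.009 0.0297 0 0 0 0" --pt "-0.009 0.0297 0 0 0 0" --pt "-0.009 0.0297 0 0 0 0" --pt "-0.0087 0.029 0 0 0 0" --jaw 0.06

```text
time: 11.1
position: [0.3832, 0.3387, 0.3699]
tool_rot: [0.63, 0.777, -0.001, -0.0]
ft_force: [1.5, -0.1, -0.3]
grip_width: 0.0597
grip_force: 0.0
```

```bash
python3 - <<'E'
from h import *
im=[]
for n,(u,v) in(("scene",(320,310)),("top",(230,275))):
    c=camera(n); im.append(cv2.resize(c["pixels"][v-100:v+100,u-80:u+80],(400,500),interpolation=cv2.INTER_CUBIC))
    P=cloud(c)
    for nm,p,zl,zh,r in(("drop1",(.4915,-.018),.07,.12,.025),("dropL",(.384,.338),.07,.1,.02)):
        m=(np.hypot(P[...,0]-p[0],P[...,1]-p[1])<r)&(P[...,2]>zl)&(P[...,2]<zh)
        q=P[m]
        if len(q)>5: print(n,nm,len(q),((np.percentile(q,3,0)+np.percentile(q,97,0))/2).round(4),(q.max(0)-q.min(0)).round(3),q[:,2].max())
cv2.imwrite("pics/c3.png",np.hstack(im)); print(get_obs()["position"])
E
```

```text
scene dropL 78 [0.3834 0.3405 0.0855] [0.022 0.021 0.03 ] 0.09999022822079784
top drop1 44 [ 0.4905 -0.0205  0.0893] [0.026 0.024 0.044] 0.11392340624366892
top dropL 52 [0.3849 0.3364 0.084 ] [0.022 0.023 0.029] 0.09931567946810715
[0.38282619 0.33973023 0.36996053]
```

View pics/c3.png

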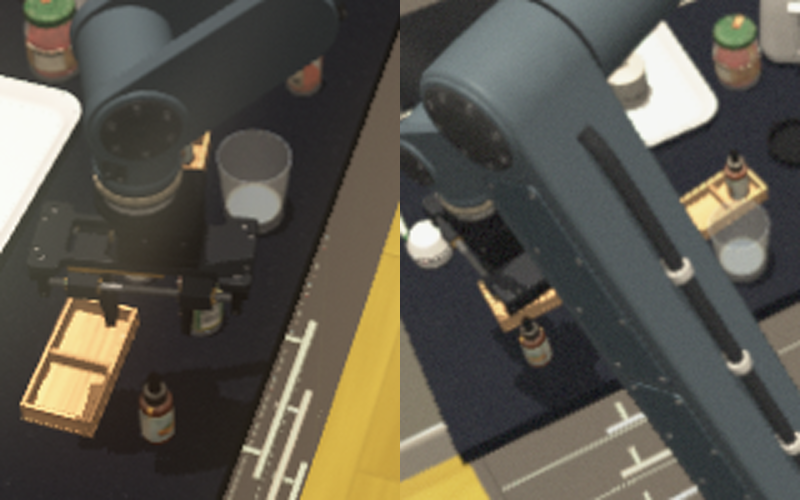

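The first dropper stands upright in the far bay (right half at (737,178)), and the gripper body's long side runs along the closing axis. Next I pick the left dropper.

Request:
step_arm --pt "0.001 -0.001 -0.03 0 0 0" --pt "0 0 -0.03 0 0 0" --pt "0 0 -0.03 0 0 0" --pt "0 0 -0.03 0 0 0" --pt "0 0 -0.02 0 0 0" --pt "0 0 -0.011 0 0 0" --pt "0 0 0 0 0 0" --pt "0 0 0 0 0 0"

```text
time: 12.2
position: [0.3852, 0.3369, 0.2199]
tool_rot: [0.63, 0.777, 0.001, 0.0]
ft_force: [0.2, 0.3, 0.1]
grip_width: 0.06
grip_force: 0.0
```

Request:
step_arm --pt "0 0 0 0 0 0" --pt "0 0 0 0 0 0" --pt "0 0 0 0 0 0" --pt "0 0 0 0 0 0" --pt "0 0 0 0 0 0" --pt "0 0 0 0 0 0" --jaw 0.02

```text
time: 12.95
position: [0.3849, 0.337, 0.2194]
tool_rot: [0.63, 0.777, 0.0, 0.0]
ft_force: [-0.0, -0.1, 2.8]
grip_width: 0.0315
grip_force: 12.0
```

Request:
step_arm --pt "0 0 0.02 0 0 0" --pt "0 0 0.03 0 0 0" --pt "0 0 0.03 0 0 0" --pt "0 0 0.03 0 0 0" --pt "0 0 0.03 0 0 0" --pt "0 0 0.01 0 0 0" --pt "0 0 0 0 0 0"

```text
time: 13.82
position: [0.3848, 0.3368, 0.3692]
tool_rot: [0.63, 0.777, 0.0, 0.0]
ft_force: [-0.7, -0.2, -1.4]
grip_width: 0.0317
grip_force: 12.0
```

Request:
step_arm --pt "0.005 -0.014 0 0 0 0" --pt "0.009 -0.028 0 0 0 0" --pt "0.009 -0.028 0 0 0 0" --pt "0.009 -0.028 0 0 0 0" --pt "0.009 -0.028 0 0 0 0" --pt "0.009 -0.028 0 0 0 0" --pt "0.009 -0.028 0 0 0 0" --pt "0.009 -0.028 0 0 0 0" --pt "0.009 -0.028 0 0 0 0" --pt "0.009 -0.028 0 0 0 0" --pt "0.009 -0.028 0 0 0 0" --pt "0 -0.005 0 0 0 0"

```text
time: 15.32
position: [0.4801, 0.0358, 0.3681]
tool_rot: [0.631, 0.776, -0.001, -0.001]
ft_force: [-0.5, 0.3, -0.4]
grip_width: 0.0317
grip_force: 12.0
```

Request:
step_arm --pt "0 0 0 0 0 0" --pt "0 0 0 0 0 0" --pt "0 0 -0.02 0 0 0" --pt "0 0 -0.03 0 0 0" --pt "0 0 -0.03 0 0 0" --pt "0 0 -0.03 0 0 0" --pt "0 0 -0.02 0 0 0" --pt "0 0 0 0 0 0" --pt "0 0 0 0 0 0"

```text
time: 16.45
position: [0.48, 0.0384, 0.2398]
tool_rot: [0.63, 0.777, 0.0, 0.0]
ft_force: [-0.5, -0.6, -0.6]
grip_width: 0.0315
grip_force: 12.0
```

Request:
step_arm --pt "0 0 -0.008 0 0 0" --pt "0 0 -0.005 0 0 0" --pt "0 0 -0.002 0 0 0" --pt "0 0 -0.001 0 0 0" --pt "0 0 0 0 0 0" --pt "0 0 0 0 0 0"

```text
time: 17.2
position: [0.4796, 0.0379, 0.2242]
tool_rot: [0.63, 0.777, -0.0, -0.0]
ft_force: [-1.8, -0.2, 8.7]
grip_width: 0.0314
grip_force: 12.0
```

Request:
step_arm --pt "0 0 0 0 0 0" --pt "0 0 0 0 0 0" --pt "0 0 0 0 0 0" --pt "0 0 0.015 0 0 0" --pt "0 0 0.03 0 0 0" --pt "0 0 0.03 0 0 0" --pt "0 0 0.03 0 0 0" --pt "0 0 0.03 0 0 0" --pt "0 0 0.012 0 0 0" --jaw 0.052

```text
time: 18.32
position: [0.48, 0.038, 0.3726]
tool_rot: [0.63, 0.777, 0.001, 0.002]
ft_force: [0.8, -0.5, -0.4]
grip_width: 0.0519
grip_force: 0.0
```

Request:
step_arm --pt "-0.01 0.02 0 0 0 -4.8" --pt "-0.0155 0.027 0 0 0 -4.8" --pt "-0.0155 0.027 0 0 0 0" --pt "-0.0155 0.027 0 0 0 0" --pt "-0.0155 0.027 0 0 0 0" --pt "-0.0155 0.027 0 0 0 0" --pt "-0.003 0 0 0 0 0" --pt "0 0 0 0 0 0" --pt "0 0 0 0 0 0" --jaw 0.07

```text
time: 19.45
position: [0.39, 0.1923, 0.3702]
tool_rot: [0.693, 0.721, 0.0, 0.0]
ft_force: [0.5, -0.0, 0.8]
grip_width: 0.07
grip_force: 0.0
```

```bash
python3 - <<'E'
from h import *
for n in("scene","top"):
    c=camera(n)
    P=cloud(c)
    for nm,p,zl,zh,r in(("drop1",(.4915,-.018),.075,.12,.025),("drop2",(.48,.038),.075,.12,.025),("glass",(.385,.03),.085,.1,.05),("jarL",(.389,.193),.1,.112,.03),("mill",(.474,.152),.072,.1,.03)):
        m=(np.hypot(P[...,0]-p[0],P[...,1]-p[1])<r)&(P[...,2]>zl)&(P[...,2]<zh)
        q=P[m]
        if len(q)>5: print(n,nm,len(q),((np.percentile(q,3,0)+np.percentile(q,97,0))/2).round(4),(q.max(0)-q.min(0)).round(3),q[:,2].max())
print(get_obs()["position"])
E
```

```text
scene drop2 26 [0.4783 0.0426 0.0832] [0.024 0.011 0.015] 0.0910071812248261
scene glass 16 [0.3836 0.0446 0.0917] [0.078 0.046 0.013] 0.09812342502045568
scene jarL 184 [0.3883 0.1937 0.106 ] [0.041 0.046 0.012] 0.11196986346872784
scene mill 127 [0.4734 0.1537 0.0832] [0.033 0.035 0.023] 0.09491780215221035
top drop1 36 [ 0.4902 -0.0197  0.0914] [0.022 0.022 0.032] 0.10821045315362787
top glass 69 [0.3854 0.0198 0.0917] [0.086 0.065 0.015] 0.09964614116225912
[0.3899378  0.19229121 0.37022742]
```

Request:
step_arm --pt "0 0.001 -0.03 0 0 0" --pt "0 0 -0.03 0 0 0" --pt "0 0 -0.03 0 0 0" --pt "0 0 -0.03 0 0 0" --pt "0 0 -0.014 0 0 0" --pt "0 0 -0.006 0 0 0" --pt "0 0 0 0 0 0" --pt "0 0 0 0 0 0"

```text
time: 20.55
position: [0.3897, 0.1939, 0.2308]
tool_rot: [0.693, 0.721, 0.001, 0.0]
ft_force: [0.2, 0.3, -0.2]
grip_width: 0.0698
grip_force: 0.0
```

Request:
step_arm --pt "0 0 0 0 0 0" --pt "0 0 0 0 0 0" --pt "0 0 0 0 0 0" --pt "0 0 0 0 0 0" --pt "0 0 0 0 0 0" --pt "0 0 0 0 0 0" --jaw 0.03 --squeeze 18

```text
time: 21.3
position: [0.3893, 0.1939, 0.2304]
tool_rot: [0.693, 0.721, 0.0, 0.0]
ft_force: [-1.3, 0.2, 4.2]
grip_width: 0.044
grip_force: 18.0
```

Width 44 mm suggests the pads are catching the lower edge of the cap. I'll reopen and take it 5 mm lower, on the body.

Request:
step_arm --pt "0 0 0 0 0 0" --pt "0 0 0 0 0 0" --pt "0 0 -0.005 0 0 0" --pt "0 0 0 0 0 0" --pt "0 0 0 0 0 0" --jaw 0.06

```text
time: 21.92
position: [0.3893, 0.1939, 0.2251]
tool_rot: [0.693, 0.721, -0.0, -0.0]
ft_force: [-0.6, 0.5, 0.2]
grip_width: 0.0595
grip_force: 0.0
```

Request:
step_arm --pt "0 0 0 0 0 0" --pt "0 0 0 0 0 0" --pt "0 0 0 0 0 0" --pt "0 0 0 0 0 0" --pt "0 0 0 0 0 0" --jaw 0.03

```text
time: 22.55
position: [0.3893, 0.1939, 0.2253]
tool_rot: [0.693, 0.721, 0.0, 0.0]
ft_force: [-0.7, -1.2, 0.7]
grip_width: 0.0442
grip_force: 18.0
```

Request:
step_arm --pt "0 0 0.005 0 0 0" --pt "0 0 0.01 0 0 0" --pt "0 0 0.02 0 0 0" --pt "0 0 0.03 0 0 0" --pt "0 0 0.03 0 0 0" --pt "0 0 0.03 0 0 0" --pt "0 0 0.02 0 0 0" --pt "0 0 0 0 0 0" --pt "0 0 0 0 0 0"

```text
time: 23.68
position: [0.3888, 0.1938, 0.3699]
tool_rot: [0.693, 0.721, -0.0, -0.0]
ft_force: [-0.1, 0.7, -1.0]
grip_width: 0.044
grip_force: 18.0
```

```bash
python3 - <<'E'
from h import *
c=camera("scene"); u,v=map(int,proj(c,np.array([.389,.194,.2]))); 
a=cv2.resize(c["pixels"][v-50:v+70,u-50:u+46],(400,500),interpolation=cv2.INTER_CUBIC)
c=camera("top"); u,v=map(int,proj(c,np.array([.389,.194,.2]))); 
b=cv2.resize(c["pixels"][v-50:v+70,u-50:u+46],(400,500),interpolation=cv2.INTER_CUBIC)
cv2.imwrite("pics/c4.png",np.hstack([a,b]))
E
```

```text
(no output)
```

View pics/c4.png

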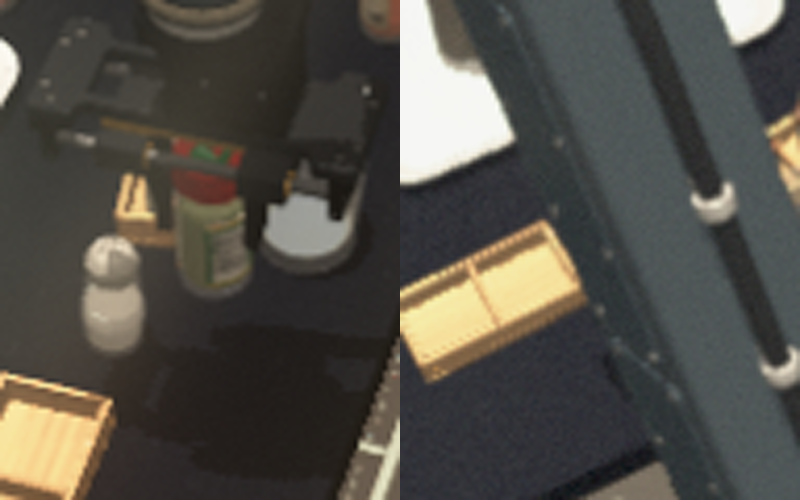

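The jar hangs upright (left half at (212,215)) over a clear path. I'm carrying it to the far wide bay.

Request:
step_arm --pt "0.006 0.01 0 0 0 0" --pt "0.015 0.02 0 0 0 0" --pt "0.015 0.02 0 0 0 0" --pt "0.015 0.02 0 0 0 0" --pt "0.015 0.02 0 0 0 0" --pt "0.015 0.02 0 0 0 0" --pt "0.01 0.015 0 0 0 0" --pt "0.005 0.01 0 0 0 0" --pt "0 0 0 0 0 0" --pt "0 0 0 0 0 0" --pt "0 0 -0.02 0 0 0"

```text
time: 25.15
position: [0.4856, 0.3287, 0.3515]
tool_rot: [0.693, 0.721, 0.002, 0.001]
ft_force: [-0.5, 0.3, -1.4]
grip_width: 0.0438
grip_force: 18.0
```

Request:
step_arm --pt "0 0 -0.03 0 0 0" --pt "0 0 -0.03 0 0 0" --pt "0 0 -0.03 0 0 0" --pt "0 0 -0.015 0 0 0" --pt "0 0 0 0 0 0" --pt "0 0 0 0 0 0"

```text
time: 25.9
position: [0.4858, 0.329, 0.2463]
tool_rot: [0.693, 0.721, 0.001, 0.0]
ft_force: [-0.1, -1.2, -1.1]
grip_width: 0.044
grip_force: 18.0
```

Request:
step_arm --pt "0 0 -0.008 0 0 0" --pt "0 0 -0.005 0 0 0" --pt "0 0 -0.002 0 0 0" --pt "0 0 -0.001 0 0 0" --pt "0 0 0 0 0 0" --pt "0 0 0 0 0 0"

```text
time: 26.65
position: [0.4851, 0.3289, 0.2303]
tool_rot: [0.693, 0.721, -0.0, -0.0]
ft_force: [-1.1, -1.0, 5.9]
grip_width: 0.0444
grip_force: 18.0
```

Request:
step_arm --pt "0 0 0 0 0 0" --pt "0 0 0 0 0 0" --pt "0 0 0 0 0 0" --pt "0 0 0.015 0 0 0" --pt "0 0 0.03 0 0 0" --pt "0 0 0.03 0 0 0" --pt "0 0 0.03 0 0 0" --pt "0 0 0.03 0 0 0" --pt "0 0 0.005 0 0 0" --jaw 0.065

```text
time: 27.78
position: [0.4859, 0.3292, 0.3723]
tool_rot: [0.693, 0.721, 0.003, 0.001]
ft_force: [0.0, -0.5, -0.1]
grip_width: 0.065
grip_force: 0.0
```

Request:
step_arm --pt "-0.002 -0.025 0 0 0 0" --pt "-0.002 -0.025 0 0 0 0" --pt "-0.002 -0.025 0 0 0 0" --pt "-0.002 -0.025 0 0 0 0" --pt "-0.002 -0.025 0 0 0 0" --pt "-0.002 -0.025 0 0 0 0" --pt "0 -0.026 0 0 0 0" --pt "0 0 -0.03 0 0 0" --pt "0 0 -0.03 0 0 0"

```text
time: 28.9
position: [0.4732, 0.1524, 0.3084]
tool_rot: [0.693, 0.721, 0.0, 0.0]
ft_force: [-0.2, -0.1, -0.2]
grip_width: 0.065
grip_force: 0.0
```

```bash
python3 - <<'E'
from h import *
ims=[]
for n in("scene","top"):
    c=camera(n)
    P=cloud(c); u,v=map(int,proj(c,np.array([.475,.23,.05]))); ims.append(cv2.resize(c["pixels"][v-60:v+60,u-48:u+48],(400,500),interpolation=cv2.INTER_CUBIC))
    for nm,p,zl,zh,r in(("jar1",(.4845,.329),.1,.12,.035),("mill",(.474,.152),.072,.1,.03)):
        m=(np.hypot(P[...,0]-p[0],P[...,1]-p[1])<r)&(P[...,2]>zl)&(P[...,2]<zh)
        q=P[m]
        if len(q)>5: print(n,nm,len(q),((np.percentile(q,3,0)+np.percentile(q,97,0))/2).round(4),(q.max(0)-q.min(0)).round(3),q[:,2].max())
    for z in np.arange(.01,.09,.01):
        m=(np.hypot(P[...,0]-.474,P[...,1]-.152)<.035)&(np.abs(P[...,2]-z)<.005)
        if m.sum()>3: print(z.round(2),m.any(0).sum(),end=' ; ')
cv2.imwrite("pics/c5.png",np.hstack(ims)); print(get_obs()["position"])
E
```

```text
scene jar1 263 [0.4842 0.3295 0.1085] [0.045 0.047 0.019] 0.1191941618719492
scene mill 122 [0.4737 0.153  0.0833] [0.032 0.03  0.023] 0.09470104685571656
0.01 20 ; 0.02 14 ; 0.03 16 ; 0.04 15 ; 0.05 15 ; 0.06 13 ; 0.07 13 ; 0.08 13 ; top jar1 141 [0.4866 0.3271 0.1103] [0.051 0.044 0.019] 0.11947097649673699
[0.4718377  0.15251312 0.30630988]
```

View pics/c5.png

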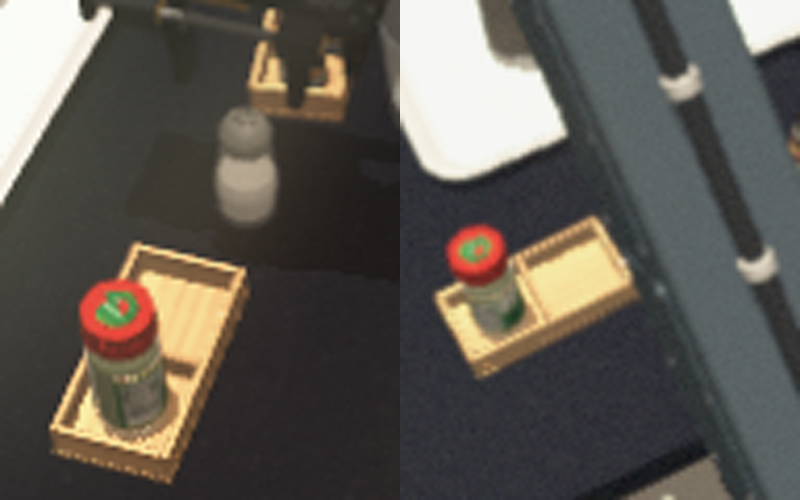

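Jar 1 stands in its bay (left half at (122,350)). The shaker stands at (246,170), widest in the lower half. I'm descending.

Request:
step_arm --pt "0.001 0 -0.03 0 0 0" --pt "0 0 -0.03 0 0 0" --pt "0 0 -0.025 0 0 0" --pt "0 0 -0.013 0 0 0" --pt "0 0 0 0 0 0" --pt "0 0 0 0 0 0"

```text
time: 29.75
position: [0.4748, 0.153, 0.2121]
tool_rot: [0.693, 0.721, 0.001, 0.001]
ft_force: [1.0, 0.7, 0.0]
grip_width: 0.0652
grip_force: 0.0
```

Request:
step_arm --pt "0 0 0 0 0 0" --pt "0 0 0 0 0 0" --pt "0 0 0 0 0 0" --pt "0 0 0 0 0 0" --pt "0 0 0 0 0 0" --pt "0 0 0 0 0 0" --jaw 0.02 --squeeze 15

```text
time: 30.5
position: [0.4747, 0.1529, 0.2116]
tool_rot: [0.693, 0.721, 0.001, 0.0]
ft_force: [1.2, -0.2, 4.1]
grip_width: 0.0406
grip_force: 15.1
```

Request:
step_arm --pt "0 0 0.005 0 0 0" --pt "0 0 0.015 0 0 0" --pt "0 0 0.03 0 0 0" --pt "0 0 0.03 0 0 0" --pt "0 0 0.03 0 0 0" --pt "0 0 0.03 0 0 0" --pt "0 0 0.02 0 0 0" --pt "0 0 0 0 0 0"

```text
time: 31.5
position: [0.4742, 0.153, 0.3731]
tool_rot: [0.693, 0.721, 0.001, 0.001]
ft_force: [1.1, -0.3, -1.1]
grip_width: 0.041
grip_force: 15.0
```

```bash
python3 - <<'E'
from h import *
c=camera("scene"); u,v=map(int,proj(c,np.array([.475,.153,.2]))); 
cv2.imwrite("pics/c6.png",cv2.resize(c["pixels"][v-50:v+70,u-50:u+46],(400,500),interpolation=cv2.INTER_CUBIC))
E
```

```text
(no output)
```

View pics/c6.png

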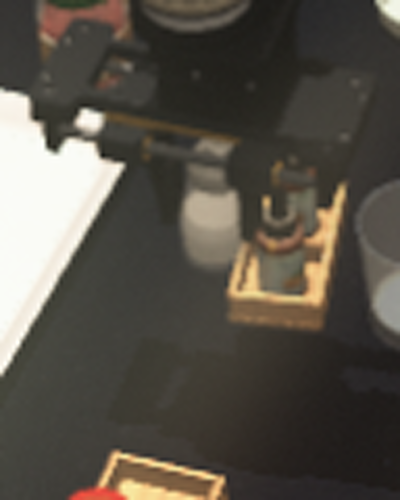

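The shaker hangs upright at (210,225), and both droppers stand in their bays. Carrying it to the white dish.

Request:
step_arm --pt "0 -0.02 0 0 0 0" --pt "0 -0.038 0 0 0 0" --pt "0 -0.038 0 0 0 0" --pt "0 -0.038 0 0 0 0" --pt "0 -0.038 0 0 0 0" --pt "0 -0.038 0 0 0 0" --pt "0 -0.038 0 0 0 0" --pt "0 -0.038 0 0 0 0" --pt "0 -0.038 0 0 0 0" --pt "0 -0.038 0 0 0 0" --pt "0 -0.038 0 0 0 0" --pt "0 -0.025 0 0 0 0"

```text
time: 33.05
position: [0.4739, -0.2735, 0.37]
tool_rot: [0.693, 0.721, -0.0, -0.001]
ft_force: [0.3, -0.3, -1.4]
grip_width: 0.0407
grip_force: 15.0
```

Request:
step_arm --pt "0 0 0 0 0 0" --pt "0 0 0 0 0 0" --pt "0 0 0 0 0 0" --pt "0 0 -0.02 0 0 0" --pt "0 0 -0.03 0 0 0" --pt "0 0 -0.03 0 0 0" --pt "0 0 -0.02 0 0 0" --pt "0 0 0 0 0 0" --pt "0 0 0 0 0 0"

```text
time: 34.17
position: [0.4748, -0.2718, 0.272]
tool_rot: [0.692, 0.721, 0.0, 0.001]
ft_force: [0.1, -0.3, -0.8]
grip_width: 0.0409
grip_force: 15.0
```

```bash
python3 - <<'E'
from h import *
from scipy.optimize import least_squares
for n in("scene","top"):
    c=camera(n); P=cloud(c); p=(.475,-.272)
    m=(np.hypot(P[...,0]-p[0],P[...,1]-p[1])<.055)&(P[...,2]>.019)&(P[...,2]<.03)
    q=P[m]; r=least_squares(lambda s:np.hypot(q[:,0]-s[0],q[:,1]-s[1])-.040,p,loss='soft_l1',f_scale=.003); print(n,len(q),r.x,q.min(0),q.max(0))
    for nm,p,zl,zh,r in(("jarR",(.3905,-.191),.1,.112,.035),):
        m=(np.hypot(P[...,0]-p[0],P[...,1]-p[1])<r)&(P[...,2]>zl)&(P[...,2]<zh); q=P[m]
        if len(q)>5: print(n,nm,len(q),((np.percentile(q,3,0)+np.percentile(q,97,0))/2).round(4),(q.max(0)-q.min(0)).round(3))
E
```

```text
scene 94 [ 0.47333484 -0.27271099] [ 0.43453738 -0.31779168  0.01909852] [ 0.51456881 -0.22652735  0.02950937]
scene jarR 125 [ 0.3904 -0.1918  0.1058] [0.043 0.048 0.012]
top 43 [ 0.47285849 -0.27284788] [ 0.42893238 -0.31567617  0.01908156] [ 0.51714507 -0.23336788  0.02813751]
top jarR 103 [ 0.3907 -0.1908  0.1053] [0.044 0.043 0.012]
```

Request:
step_arm --pt "-0.001 -0.001 -0.02 0 0 0" --pt "0 0 -0.015 0 0 0" --pt "0 0 -0.01 0 0 0" --pt "0 0 0 0 0 0" --pt "0 0 0 0 0 0" --pt "0 0 -0.004 0 0 0" --pt "0 0 -0.002 0 0 0" --pt "0 0 0 0 0 0" --pt "0 0 0 0 0 0"

```text
time: 35.4
position: [0.4734, -0.2731, 0.2203]
tool_rot: [0.693, 0.721, -0.0, 0.0]
ft_force: [0.2, 0.7, -1.1]
grip_width: 0.0408
grip_force: 15.0
```

Request:
step_arm --pt "0 0 -0.002 0 0 0" --pt "0 0 -0.0015 0 0 0" --pt "0 0 -0.001 0 0 0" --pt "0 0 0 0 0 0" --pt "0 0 0 0 0 0"

```text
time: 36.02
position: [0.4734, -0.273, 0.2165]
tool_rot: [0.693, 0.721, -0.0, 0.0]
ft_force: [-1.2, 1.2, 4.7]
grip_width: 0.0409
grip_force: 15.2
```

Request:
step_arm --pt "0 0 0 0 0 0" --pt "0 0 0 0 0 0" --pt "0 0 0 0 0 0" --pt "0 0 0.015 0 0 0" --pt "0 0 0.03 0 0 0" --pt "0 0 0.03 0 0 0" --pt "0 0 0.03 0 0 0" --pt "0 0 0.03 0 0 0" --pt "0 0 0.02 0 0 0" --jaw 0.065

```text
time: 37.15
position: [0.4733, -0.2731, 0.3733]
tool_rot: [0.693, 0.721, 0.0, 0.001]
ft_force: [-0.1, 0.6, -0.3]
grip_width: 0.0652
grip_force: 0.0
```

Request:
step_arm --pt "-0.016 0.016 0 0 0 0" --pt "-0.017 0.0165 0 0 0 0" --pt "-0.017 0.0165 0 0 0 0" --pt "-0.017 0.0165 0 0 0 0" --pt "-0.016 0.0165 0 0 0 0" --pt "0 0 0 0 0 0" --pt "0 0 0 0 0 0" --jaw 0.07

```text
time: 38.02
position: [0.3911, -0.1918, 0.3715]
tool_rot: [0.693, 0.721, 0.0, 0.001]
ft_force: [0.3, -0.1, 0.5]
grip_width: 0.0701
grip_force: 0.0
```

```bash
python3 - <<'E'
from h import *
ims=[]
for n in("scene","top"):
    c=camera(n); P=cloud(c); u,v=map(int,proj(c,np.array([.45,-.24,.05]))); ims.append(cv2.resize(c["pixels"][v-60:v+60,u-48:u+48],(400,500),interpolation=cv2.INTER_CUBIC))
    for nm,p,zl,zh,r in(("mill",(.474,-.272),.075,.105,.035),("jarR",(.3905,-.191),.1,.112,.035),):
        m=(np.hypot(P[...,0]-p[0],P[...,1]-p[1])<r)&(P[...,2]>zl)&(P[...,2]<zh); q=P[m]
        if len(q)>5: print(n,nm,len(q),((np.percentile(q,3,0)+np.percentile(q,97,0))/2).round(4),(q.max(0)-q.min(0)).round(3))
cv2.imwrite("pics/c7.png",np.hstack(ims)); print(get_obs()["position"])
E
```

```text
scene mill 88 [ 0.4745 -0.2704  0.0871] [0.035 0.032 0.026]
scene jarR 124 [ 0.3902 -0.1904  0.1058] [0.043 0.051 0.012]
top jarR 94 [ 0.3904 -0.1921  0.1055] [0.047 0.044 0.011]
[ 0.39120474 -0.19198588  0.37116082]
```

View pics/c7.png

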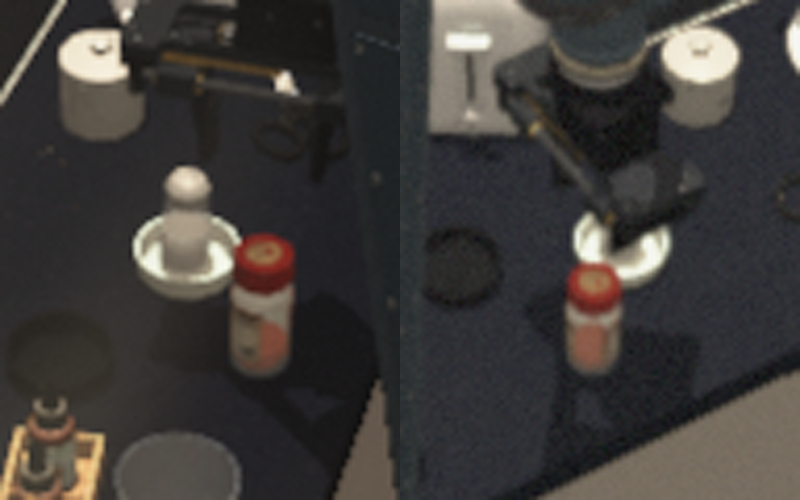

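The shaker stands in the white dish at (187,225), and the red jar is at (262,300). I pick the jar now.

Request:
step_arm --pt "-0.0005 0.0005 -0.03 0 0 0" --pt "0 0 -0.03 0 0 0" --pt "0 0 -0.03 0 0 0" --pt "0 0 -0.03 0 0 0" --pt "0 0 -0.02 0 0 0" --pt "0 0 -0.006 0 0 0" --pt "0 0 0 0 0 0" --pt "0 0 0 0 0 0"

```text
time: 39.12
position: [0.3902, -0.1909, 0.2254]
tool_rot: [0.693, 0.721, 0.0, 0.001]
ft_force: [0.3, -0.3, 1.3]
grip_width: 0.0699
grip_force: 0.0
```

Request:
step_arm --pt "0 0 0 0 0 0" --pt "0 0 0 0 0 0" --pt "0 0 0 0 0 0" --pt "0 0 0 0 0 0" --pt "0 0 0 0 0 0" --pt "0 0 0 0 0 0" --jaw 0.03 --squeeze 18

```text
time: 39.88
position: [0.3898, -0.1906, 0.2249]
tool_rot: [0.693, 0.721, -0.0, 0.0]
ft_force: [-0.2, -0.5, 4.3]
grip_width: 0.044
grip_force: 18.0
```

Request:
step_arm --pt "0 0 0.005 0 0 0" --pt "0 0 0.01 0 0 0" --pt "0 0 0.02 0 0 0" --pt "0 0 0.03 0 0 0" --pt "0 0 0.03 0 0 0" --pt "0 0 0.03 0 0 0" --pt "0 0 0.02 0 0 0" --pt "0 0 0.01 0 0 0" --pt "0 0 0 0 0 0"

```text
time: 41.0
position: [0.3898, -0.1905, 0.3803]
tool_rot: [0.693, 0.721, 0.0, 0.001]
ft_force: [0.1, 0.1, -1.7]
grip_width: 0.0445
grip_force: 18.0
```

Request:
step_arm --pt "0.004 0.02 0 0 0 0" --pt "0.008 0.038 0 0 0 0" --pt "0.008 0.038 0 0 0 0" --pt "0.008 0.038 0 0 0 0" --pt "0.008 0.038 0 0 0 0" --pt "0.008 0.038 0 0 0 0" --pt "0.008 0.038 0 0 0 0" --pt "0.008 0.038 0 0 0 0" --pt "0.008 0.038 0 0 0 0" --pt "0.008 0.038 0 0 0 0" --pt "0.008 0.038 0 0 0 0" --pt "0.008 0.03 0 0 0 0"

```text
time: 42.5
position: [0.4816, 0.2409, 0.3782]
tool_rot: [0.692, 0.721, -0.001, -0.001]
ft_force: [0.0, -0.2, -0.3]
grip_width: 0.044
grip_force: 18.0
```

Request:
step_arm --pt "0.005 0.018 0 0 0 0" --pt "0 0 0 0 0 0" --pt "0 0 0 0 0 0" --pt "0 0 0 0 0 0" --pt "0 0 -0.02 0 0 0" --pt "0 0 -0.03 0 0 0" --pt "0 0 -0.03 0 0 0" --pt "0 0 -0.02 0 0 0" --pt "0 0 0 0 0 0" --pt "0 0 0 0 0 0"

```text
time: 43.75
position: [0.4873, 0.2571, 0.2806]
tool_rot: [0.693, 0.721, 0.001, 0.0]
ft_force: [0.1, 0.3, -1.2]
grip_width: 0.044
grip_force: 18.0
```

```bash
python3 - <<'E'
from h import *
ims=[]
for n in("scene","top"):
    c=camera(n); P=cloud(c); u,v=map(int,proj(c,np.array([.485,.29,.05]))); ims.append(cv2.resize(c["pixels"][v-60:v+60,u-48:u+48],(400,500),interpolation=cv2.INTER_CUBIC))
cv2.imwrite("pics/c8.png",np.hstack(ims)); print(get_obs()["position"])
E
```

```text
[0.48734204 0.25732679 0.28093577]
```

View pics/c8.png

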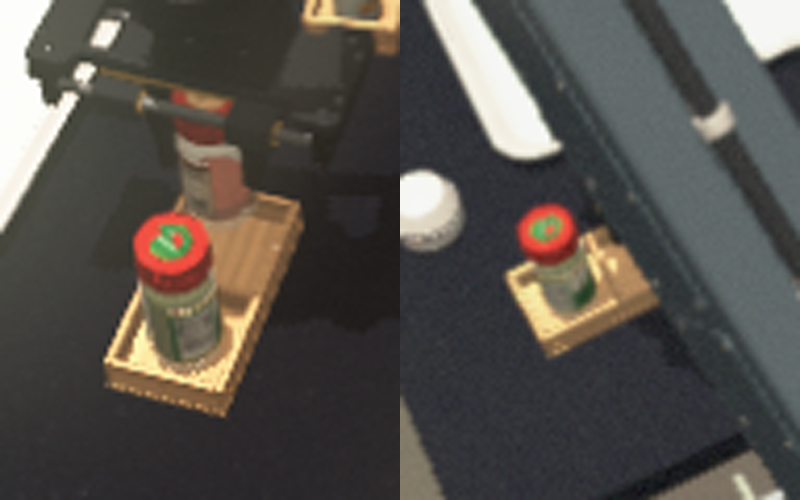

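The held jar hangs upright above the empty near bay (left half at (208,160)), with jar 1 at (178,300). Before lowering I check the back clearance to the melamine tray things.

```bash
python3 - <<'E'
from h import *
P=cloud(camera("top"))
m=(P[...,0]>.53)&(P[...,0]<.75)&(P[...,1]>.15)&(P[...,1]<.37)&(P[...,2]>.09)&(P[...,2]<.25)
q=P[m]; print(len(q), q.min(0) if len(q) else '', q.max(0) if len(q) else '')
q=q[q[:,1]<.31]; print(np.percentile(q,[1,10,50,90],axis=0).round(3) if len(q) else '')
P=cloud(camera("scene"))
m=(P[...,0]>.53)&(P[...,0]<.8)&(P[...,1]>.15)&(P[...,1]<.37)&(P[...,2]>.09)&(P[...,2]<.2)
q=P[m]; print(len(q), np.percentile(q,[1,10,50,90],axis=0).round(3) if len(q) else '')
E
```

```text
3 [0.53214781 0.29609398 0.17949086] [0.56387664 0.29869698 0.19065017]
[[0.532 0.296 0.18 ]
 [0.534 0.297 0.18 ]
 [0.54  0.298 0.181]
 [0.559 0.299 0.189]]
937 [[0.531 0.175 0.093]
 [0.544 0.19  0.108]
 [0.742 0.223 0.161]
 [0.774 0.289 0.189]]
```

Request:
step_arm --pt "0 0 -0.02 0 0 0" --pt "0 0 -0.015 0 0 0" --pt "0 0 -0.008 0 0 0" --pt "0 0 0 0 0 0" --pt "0 0 -0.003 0 0 0" --pt "0 0 -0.002 0 0 0" --pt "0 0 -0.001 0 0 0" --pt "0 0 0 0 0 0" --pt "0 0 0 0 0 0"

```text
time: 45.08
position: [0.4869, 0.2574, 0.2308]
tool_rot: [0.693, 0.721, 0.0, 0.0]
ft_force: [-0.3, -0.5, -0.8]
grip_width: 0.0445
grip_force: 18.0
```

Request:
step_arm --pt "0 0 -0.001 0 0 0" --pt "0 0 -0.001 0 0 0" --pt "0 0 0 0 0 0" --pt "0 0 0 0 0 0"

```text
time: 45.58
position: [0.4869, 0.2574, 0.2299]
tool_rot: [0.693, 0.721, 0.0, 0.0]
ft_force: [-2.0, -0.9, 6.9]
grip_width: 0.0439
grip_force: 18.0
```

Request:
step_arm --pt "0 0 0 0 0 0" --pt "0 0 0 0 0 0" --pt "0 0 0 0 0 0" --pt "0 0 0.015 0 0 0" --pt "0 0 0.03 0 0 0" --pt "0 0 0.03 0 0 0" --pt "0 0 0.03 0 0 0" --pt "0 0 0.03 0 0 0" --pt "0 0 0.02 0 0 0" --jaw 0.065

```text
time: 46.7
position: [0.4868, 0.2574, 0.3863]
tool_rot: [0.693, 0.721, 0.001, 0.001]
ft_force: [1.4, 0.3, -0.7]
grip_width: 0.0647
grip_force: 0.0
```

Request:
step_arm --pt "0 -0.03 0 0 0 0" --pt "0 -0.04 0 0 0 0" --pt "0 -0.04 0 0 0 0" --pt "0 -0.04 0 0 0 0" --pt "0 -0.04 0 0 0 0" --pt "0 -0.04 0 0 0 0" --pt "0 -0.04 0 0 0 0" --pt "0 -0.04 0 0 0 0" --pt "0 -0.04 0 0 0 0" --pt "0 0 0 0 0 0" --pt "0 0 0 0 0 0"

```text
time: 48.08
position: [0.4865, -0.0922, 0.3842]
tool_rot: [0.693, 0.721, 0.0, -0.0]
ft_force: [-0.3, -0.2, 0.3]
grip_width: 0.0649
grip_force: 0.0
```

```bash
python3 - <<'E'
from h import *
ims=[]
for n in("scene","top"):
    c=camera(n); P=cloud(c); u,v=map(int,proj(c,np.array([.46,.13,.05]))); ims.append(cv2.resize(c["pixels"][v-110:v+110,u-80:u+80],(400,550),interpolation=cv2.INTER_CUBIC))
    for nm,p,zl,zh,r in(("jar1",(.4845,.3287),.1,.12,.04),("jar2",(.4875,.2573),.1,.12,.04),("mill",(.474,-.272),.075,.105,.035),("drop1",(.4915,-.018),.075,.12,.025),("drop2",(.48,.038),.075,.12,.025),("glass",(.385,.03),.085,.1,.05),("timer",(.618,.411),.045,.06,.05)):
        m=(np.hypot(P[...,0]-p[0],P[...,1]-p[1])<r)&(P[...,2]>zl)&(P[...,2]<zh); q=P[m]
        if len(q)>5: print(n,nm,len(q),((np.percentile(q,3,0)+np.percentile(q,97,0))/2).round(4),(q.max(0)-q.min(0)).round(3))
cv2.imwrite("pics/c9.png",np.hstack(ims)); print(get_obs()["position"])
E
```

```text
scene jar1 268 [0.4838 0.3297 0.1081] [0.044 0.048 0.018]
scene jar2 235 [0.4849 0.2565 0.1089] [0.044 0.046 0.018]
scene mill 75 [ 0.4739 -0.2688  0.0868] [0.034 0.034 0.023]
scene drop1 65 [ 0.4928 -0.0167  0.092 ] [0.023 0.021 0.036]
scene drop2 60 [0.4779 0.0401 0.0899] [0.021 0.023 0.033]
scene glass 188 [0.3857 0.0288 0.092 ] [0.083 0.091 0.015]
scene timer 222 [0.6184 0.41   0.0507] [0.053 0.047 0.012]
top jar1 149 [0.4867 0.3266 0.1094] [0.05  0.043 0.02 ]
top jar2 141 [0.4877 0.2536 0.1099] [0.051 0.044 0.019]
top mill 66 [ 0.4712 -0.2749  0.0869] [0.032 0.035 0.024]
top drop1 23 [ 0.4884 -0.0243  0.0913] [0.017 0.013 0.035]
top glass 48 [0.3818 0.0138 0.0918] [0.079 0.054 0.015]
top timer 121 [0.6208 0.4069 0.0514] [0.048 0.078 0.013]
[ 0.48656965 -0.09152016  0.38398653]
```

View pics/c9.png

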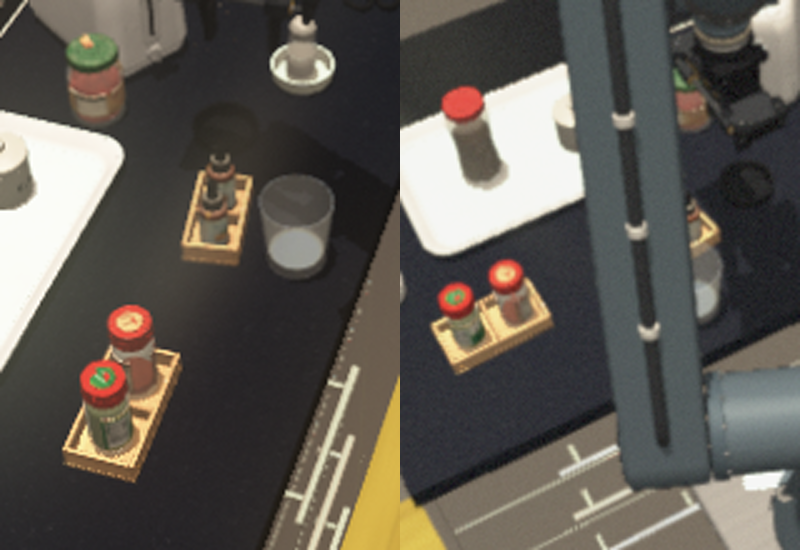

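All five things stand upright in their places: jars at (105,405) and (132,350), droppers at (213,215) and (221,180), and the shaker at (303,48). The glass and timer haven't moved. I'm handing in.

```bash
python3 -c "
from rig import hand_in; print(hand_in())"
```

```text
the job is handed in; nothing more can be done
None
```

I handed the job in after about 48 s of the 120 s. The final pictures show both jars, both dropper bottles and the shaker upright within a few millimetres of their targets, and the glass and timer still in place; the hand-in returned no verdict.

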